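Clip the dish label on the shelf lip and hold it home

TASK

The red-lidded specimen pot has been left hard against the lip of the shelf, in front of the green-taped stack of Petri dishes: lift it away and stand it on the steel tray with the other pots. Then take the green-banded label holder from the bench and push it down over the shelf lip, one leg behind the lip, centred in front of the green-taped stack, until it is fully home and square like the two labels already there. Its adhesive pad needs pressure to take, so finish with the fingers still on the holder, pressing it firmly down; do not let go, and do not drop or tip the pot, shift the dish stacks or the other pots.

Things in the scene. Friction and masses are not known exactly. Their poses are not given: they have to be found in the camera images.
- holder_mid (a point): centre of the loose white label holder with a green band, about 50 g, upright on the bench: a block 14 mm thick (x), 60 wide (y), 50 tall (z up), flat faces; either face may be to the front. An upside-down U: below are two legs 4 mm thick, tips 25 mm below this point, with a 6 mm slot along y between them (mouth flared to 10 mm); the slot's roof, with the adhesive pad, is 11 mm below this point
- lip: the shelf's fixed upright aluminium lip, 3 mm thick, 520 long, along the robot-side edge of the shelf. Origin: middle of its top edge, 126 mm above the bench; x points away from the robot, y along the lip, z up. It stands 16 mm above the deck behind it and reaches 36 mm down in front. A holder fully home has its slot's roof on the top edge: holder_mid 11 mm above it, leg tips 2 mm above the deck
- stack_green: stack of three clear Petri dishes, 90 mm across, 45 tall, green tape over the top, loose on the shelf deck (110 mm above the bench). Origin: centre of its underside, 143.5 mm behind the lip's middle plane; axes parallel to the lip's. The label goes on the lip straight in front of it, at the same place along the lip
- stack_blue: the same stack with blue tape, elsewhere on the shelf; a white label holder with a blue band is already fixed on the lip in front of it. Origin: centre of its underside.
- stack_yellow: the same stack with yellow tape; a white label holder with a yellow band is already fixed on the lip in front of it. The three stacks stand about 130 mm apart along the shelf, in any order. Origin: centre of its underside
- pot_mid (a point): centre of the red-lidded specimen pot, a closed upright cylinder 46 mm across, 55 tall, 50 to 100 g, standing on the shelf deck (underside 27.5 mm below this point) a few mm behind the lip in front of the green-taped stack, with about 45 mm of free deck between pot and stack
- tray: shallow steel tray on the bench, fixed, 160 mm (x) by 240 mm (y), rim 20 mm high, walls 3 mm, inner floor 3 mm above the bench. Origin: centre of its underside. Two white-lidded pots stand on it 85 mm towards its -y from the origin; its +y half is free
- pot_spare0: white-lidded specimen pot on the tray, same size as the red-lidded one. Origin: centre of its underside.
- pot_spare1: white-lidded specimen pot on the tray, same size as the red-lidded one. Origin: centre of its underside.
Not all that is in view belongs to the job. What is shaped like the part that bears pot_mid but blue, pink or yellow is not meant.

How it is judged:
On the way, in this order (a step that is already met when the one before it is completed fails the run):
1. the red-lidded pot stands upright on the tray and has been let go (x of pot_mid in the frame of tray between -0.075 and 0.075 m and y of pot_mid in the frame of tray between -0.115 and 0.115 m and z of pot_mid in the frame of tray below 0.036 m and angle between pot_mid's own z axis and vertical below 0.15 rad and contact force between the fingers and pot below 0.05 N and linear speed of pot below 0.03 m/s), for 0.2 s.
2. the label holder is over the lip in front of the green-taped stack, fully down, and pressed by the fingers (x of holder_mid in the frame of lip between -0.004 and 0.004 m and z of holder_mid in the frame of lip between 0.0085 and 0.0128 m and angle between holder_mid's own z axis and vertical below 0.1 rad and angle between the y axis of holder_mid and the y axis of lip, either way round below 0.1 rad and y of holder_mid in the frame of stack_green between -0.02 and 0.02 m and contact force between holder and lip above 4 N and contact force between the fingers and holder above 1 N), for 0.3 s.
At the end, for the whole second after the job is handed in: Holder on the lip: within 4 mm of its mid-plane, 1.8 mm of home, 0.1 rad of upright and square, 20 mm of the green stack's middle; fingers press it on the lip with over 4 N through the last second. Red-lidded pot upright on the tray, untouched; stacks and other pots within 30 mm of their start (all of step 2 and linear speed of holder below 0.01 m/s and x of pot_mid in the frame of tray between -0.075 and 0.075 m and y of pot_mid in the frame of tray between -0.115 and 0.115 m and z of pot_mid in the frame of tray below 0.036 m and angle between pot_mid's own z axis and vertical below 0.15 rad and contact force between the fingers and pot below 0.05 N and distance of each of stack_green, stack_blue, stack_yellow, pot_spare0, pot_spare1 from where it was at the start of the episode below 0.03 m); the arm keeps its last pose, push and grip.
It fails at once if the red-lidded pot is tipped over (angle between pot_mid's own z axis and vertical above 0.6 rad).
It fails at once if the red-lidded pot is dropped or thrown (moves faster than 0.7 m/s while out of the fingers) (linear speed of pot above 0.7 m/s and contact force between the fingers and pot below 0.02 N).
It fails at once if a dish stack is shoved more than 40 mm or tipped (distance of any of stack_green, stack_blue, stack_yellow from where it was at the start of the episode above 0.04 m or angle between any of stack_green, stack_blue, stack_yellow's own z axis and vertical above 0.3 rad).
It fails at once if another pot is shoved more than 40 mm or tipped (distance of any of pot_spare0, pot_spare1 from where it was at the start of the episode above 0.04 m or angle between any of pot_spare0, pot_spare1's own z axis and vertical above 0.6 rad).
It also fails if it takes over 58 s, if anything falls off the work surface, if the arm or the gripper's body presses on something with over 40 N, if the wrist force passes 120 N, or if a joint passes its speed limit or range.

ROBOT

A 7-joint arm with a two-finger parallel gripper is mounted at the origin on the work surface. World frame = base frame: x ahead of the robot, y to its left, z up, the work surface at z = 0. Lengths are in m, angles in rad, forces in N, time in s.
With the tool pointing down it reaches from about 0.4 to 0.875 m from the base axis. Payload 19.3 kg.
Tool frame: the origin (TCP) lies midway between the tips of the shut fingers; the grasp point (between the pads) lies 19 mm behind it; z points along the fingers, y is the line along which they close (so a half turn about z gives the same grasp; the last joint's range is limited). The gripper opens to 85 mm and grips with 20 to 120 N. Pads are 22 mm wide; open, the fingers measure 114 mm over their backs; the gripper's body (76 mm by 85 mm) begins 54 mm behind the grasp point. The pads swing forward as they close: fully open they stand 13 mm farther back than shut.
Start: joints at [-1.287, 0.521, -0.036, 1.599, 0.021, 1.021, -0.113], TCP at [0.217, 0.586, 0.231] pointing down, gripper open.
Joint ranges: [-2.91, 2.91], [-0.3, 2.13], [-1.5, 1.42], [0.17, 2.43], [-1.26, 4.41], [0.16, 1.93], [-2.52, 2.52]. Speed limits (rad/s): [1.89, 1.89, 2.39, 2.39, 3.01, 3.01, 3.01].

INTERFACE

Orientations are given as [roll, pitch, yaw] about the fixed x, y, z axes, in that order (R = Rz(yaw) Ry(pitch) Rx(roll)).
In Python, from workcell import bot gives the robot as it stands.
- The arm moves only by the tool move_arm, never from a script. Its argument "moves" is a list that holds one entry, the list of rows, each a list of 7 numbers: the opening, from 0 (shut) to 1 (fully open), then the shift along the tool's x, y, z in units of 1000 mm (1.0 is 1000 mm), then the turn, a rotation vector about the tool's x, y, z in units of 2 pi rad (1.0 is 2 pi rad). A call has 1 to 5 rows; each row is the pose to reach, as a shift and turn from the pose commanded when the call began, along the tool's axes at that moment, turning the shorter way round; what a row does not reach only later rows make up. A row lasts 1/10 s, in which the tool goes at most 50 mm and 8.59 degrees, less where a joint would pass 70% of its speed; a pose out of reach is approached as far as the arm can. A call with a number of a shift or a turn outside -1 to 1 is refused whole. A call with a gripper value outside its range is refused whole. The fingers move at their own pace and stop on an object; "force" is the grip in N (left out, the last holds). Time passes only in rows, so rows that repeat a pose let the fingers close. It gives the time, the measured TCP pose, the force, the opening and the grip force at its end, in the units of the state.
- bot.observe(): the state, without advancing time (a new reading comes with each control period).
- bot.grab_frame(name): name is "side" or "top" or "wrist"; returns the picture (420x560x3 uint8, red, green, blue); there is no depth.
- bot.camera_params(name): a dict with "vertical_fov" (degrees; the focal length in pixels is half the picture's height over the tangent of half this angle, whatever the lens; pixels are square), "cx", "cy" (the principal point, pixels), "D" ([k1, k2, p1, p2, k3] as OpenCV has them; the pictures are not rectified), "R" (3x3) and "t" (3): a world point X has camera coordinates R X + t. Camera axes: x right, y down, z forward; pixel columns grow to the right and rows downward; lengths in m; the calibration is good to about 2 mm. A picture is of the moment at which its call begins: read the wrist's pose just before it. camera_params takes no time and is no camera call; for the wrist camera it gives the pose at the moment of the call.
- bot.job_done(): hands the job in; it is judged then, once.
The state is a dict: "clock": time; "qpos": joint angles; "qd": joint speeds; "joint_efforts": joint torques, N m; "position": TCP position; "tool_rot": TCP orientation; "force": force on the tool from outside, world axes, zero at the start; "moment": the same for the moment, N m; "grip_width": finger opening in m; "finger_force": force on a finger pad.
Only numpy, scipy, OpenCV 4.12 (cv2) and the standard library are available. Lean on these libraries where they do the work, as an engineer would, in place of code of your own. Each camera call takes 0.05 s, during which the arm holds its last target. There are 200 camera calls.

## Working session

There is one attempt and no reset: what is moved stays moved. The work goes in short steps, Python scripts to look and compute and a tool call to move; the robot and the scene stay as the last step left them, time stands still between calls to the robot, and variables do not carry over. Pictures are saved under pics/ and viewed, at most 10 in all, crops included, and the job is handed in when it is done.

Besides the shell and the picture viewer there is one more tool, called by a JSON object that holds its "op" and its "data", one argument or row to a line. move_arm: Moves the arm, as the interface text tells. Shifts and turns lie within -1 to 1; 1 stands for 1000 mm of shift or 2 pi rad of turn. Its arguments: {"type":"object","properties":{"moves":{"type":"array"},"force":{"type":"number"}},"required":["moves"]}

```bash
mkdir -p pics; cat > h.py <<'E'
import numpy as np, cv2
from workcell import bot
def grab(n,f=None):
    p=bot.camera_params(n); im=bot.grab_frame(n)
    if f: cv2.imwrite('pics/'+f,cv2.cvtColor(im,cv2.COLOR_RGB2BGR))
    return im,p
def K(p):
    f=210/np.tan(np.radians(p['vertical_fov'])/2)
    return np.array([[f,0,p['cx']],[0,f,p['cy']],[0,0,1.]])
def ray(p,uv):
    u=cv2.undistortPointsIter(np.array(uv,float).reshape(-1,1,2),K(p),np.array(p['D'],float),None,None,(3,50,1e-9)).reshape(-1,2)
    R=np.array(p['R']);t=np.array(p['t'])
    d=np.c_[u,np.ones(len(u))]@R
    return -R.T@t,d
def onz(p,uv,z):
    c,d=ray(p,uv); return c+d*((z-c[2])/d[:,2])[:,None]
def proj(p,X):
    return cv2.projectPoints(np.array(X,float).reshape(-1,1,3),cv2.Rodrigues(np.array(p['R'],float))[0],np.array(p['t'],float),K(p),np.array(p['D'],float))[0].reshape(-1,2)
E
python3 - <<'E'
from h import *
np.set_printoptions(precision=4,suppress=True)
print(bot.observe())
a,p=grab('top','t0.png');b,q=grab('side','s0.png')
for x in(p,q): print(-np.array(x['R']).T@np.array(x['t']),np.array(x['R'])[2],x['vertical_fov'],x['D'])
E
```

```text
{'clock': 0.0, 'qpos': array([-1.2872,  0.522 , -0.0363,  1.6   ,  0.0212,  1.0211, -0.1128]), 'qd': array([-0.0026, -0.0005,  0.0017,  0.0005,  0.0019, -0.0012, -0.0007]), 'joint_efforts': array([  0.0004, -92.7107,   1.9798, -36.9914,   0.0178,   0.0084,
         0.    ]), 'position': array([0.2164, 0.586 , 0.2307]), 'tool_rot': array([-3.1404,  0.0001,  2.7878]), 'force': array([-0.4713,  0.1403,  0.107 ]), 'moment': array([0.0446, 0.0181, 0.036 ]), 'finger_force': 0.0, 'grip_width': 0.08530515769189286}
[ 0.3548 -0.0881  1.2156] [ 0.1743  0.01   -0.9846] 53.300358062705044 [-0.0167  0.      0.      0.      0.    ]
[ 0.238  -0.8621  0.9174] [ 0.2655  0.6632 -0.6998] 52.85301728745497 [-0.1205  0.      0.      0.      0.    ]
```

View pics/t0.png

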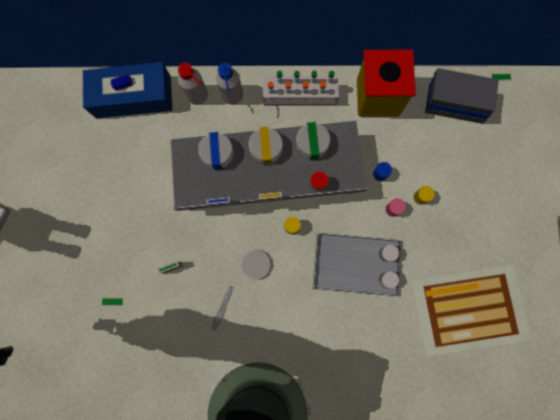

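View pics/s0.png

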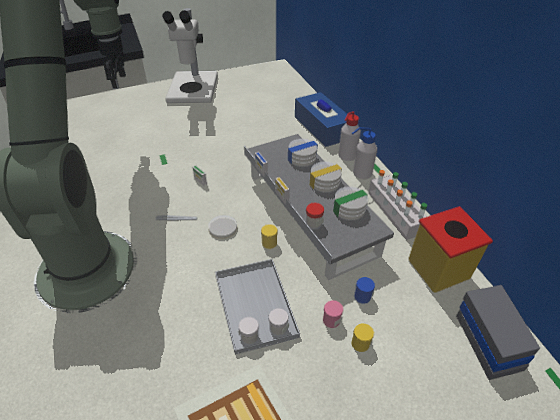

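The top view shows the holder at about (170,267), the red pot at (320,181), the green stack at (313,140), the lip running from (175,207) to (363,190), and the tray centred at (358,264). The side view agrees. Next I'll measure these points.

```bash
python3 - <<'E'
from h import *
np.set_printoptions(precision=4,suppress=True)
ims={n:(cv2.cvtColor(cv2.imread(f'pics/{n[0]}0.png'),cv2.COLOR_BGR2RGB),bot.camera_params(n)) for n in('top','side')}
def blobs(im,lo,hi,smin=90,vmin=50,amin=12):
    h=cv2.cvtColor(im,cv2.COLOR_RGB2HSV); m=cv2.inRange(h,(lo,smin,vmin),(hi,255,255))
    n,l,s,c=cv2.connectedComponentsWithStats(m)
    return [(s[i][:5].tolist(),c[i].round(1).tolist(), [round(v,1) for v in (lambda r:(*r[0],*r[1],r[2]))(cv2.minAreaRect(np.argwhere(l==i)[:,::-1].astype(np.float32)))]) for i in range(1,n) if s[i][4]>=amin]
for n,(im,p) in ims.items():
    for c,lo,hi in(('green',40,85),('blue',100,130),('yel',15,35),('red',0,6)):
        for b in blobs(im,lo,hi):
            print(n,c,b)
im=ims['top'][0]
a=cv2.resize(im[115:300,165:405],None,fx=3.2,fy=3.2,interpolation=cv2.INTER_CUBIC)
cv2.imwrite('pics/c1.png',cv2.cvtColor(a,cv2.COLOR_RGB2BGR))
b=cv2.resize(im[235:300,140:210],None,fx=8,fy=8,interpolation=cv2.INTER_CUBIC)
cv2.imwrite('pics/c2.png',cv2.cvtColor(b,cv2.COLOR_RGB2BGR))
E
```

```text
top green ([277, 71, 5, 6, 24], [279.0, 73.3], [279.0, 73.5, 5.0, 4.0, 90.0])
top green ([294, 71, 5, 5, 20], [296.2, 73.2], [296.0, 73.0, 4.0, 4.0, 90.0])
top green ([312, 71, 5, 6, 23], [314.0, 73.2], [314.0, 73.5, 5.0, 4.0, 90.0])
top green ([329, 71, 5, 6, 22], [331.0, 73.3], [331.0, 73.5, 5.0, 4.0, 90.0])
top green ([492, 74, 19, 6, 97], [501.0, 76.2], [501.0, 76.5, 5.0, 18.0, 90.0])
top green ([307, 122, 13, 34, 278], [313.0, 138.5], [312.9, 138.3, 32.9, 8.4, 82.9])
top green ([160, 264, 16, 7, 30], [167.4, 266.9], [167.4, 266.9, 1.9, 16.1, 71.6])
top green ([102, 299, 21, 6, 118], [111.8, 301.5], [112.0, 301.5, 20.0, 5.0, 0.0])
top blue ([83, 61, 82, 47, 2631], [123.3, 84.1], [122.6, 84.1, 39.1, 83.1, 84.2])
top blue ([218, 61, 15, 29, 226], [224.8, 70.8], [225.0, 75.0, 28.0, 14.0, 90.0])
top blue ([416, 64, 64, 1, 64], [447.5, 64.0], [447.5, 64.0, 63.0, 0.0, 180.0])
top blue ([34, 66, 15, 1, 15], [41.0, 66.0], [41.0, 66.0, 14.0, 0.0, 180.0])
top blue ([430, 79, 3, 14, 17], [430.9, 85.1], [430.9, 85.5, 1.1, 13.1, 7.1])
top blue ([443, 106, 26, 6, 45], [455.2, 108.8], [455.4, 1
[... 3083 characters left out ...]
263.3, 71.3, 59.5, 16.6])
side yel ([352, 323, 22, 29, 482], [362.0, 336.9], [362.3, 337.3, 20.0, 28.2, 11.3])
side yel ([246, 383, 29, 37, 366], [259.0, 401.6], [258.6, 402.6, 42.9, 13.4, 64.2])
side yel ([260, 391, 17, 29, 37], [267.8, 404.1], [268.3, 404.8, 32.2, 1.4, 60.3])
side yel ([230, 397, 22, 23, 220], [241.0, 408.8], [241.7, 409.7, 24.7, 14.1, 56.3])
side yel ([231, 406, 8, 14, 19], [234.5, 412.1], [234.6, 412.7, 14.3, 1.3, 63.4])
side red ([346, 112, 12, 14, 70], [351.3, 117.9], [350.5, 118.6, 10.5, 12.3, 50.2])
side red ([306, 203, 18, 15, 222], [314.6, 210.0], [314.5, 210.0, 14.0, 17.0, 90.0])
side red ([419, 207, 73, 51, 1698], [454.7, 231.7], [455.1, 230.7, 63.8, 43.5, 49.4])
```

View pics/c1.png

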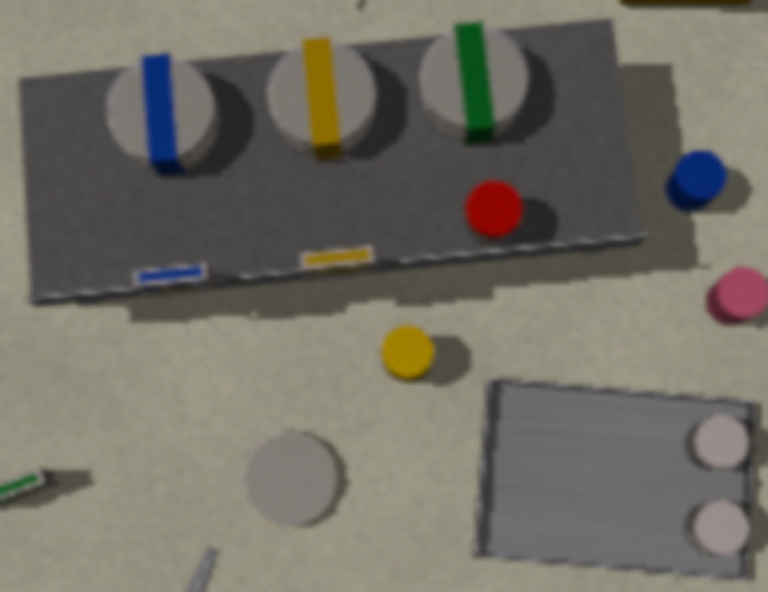

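View pics/c2.png

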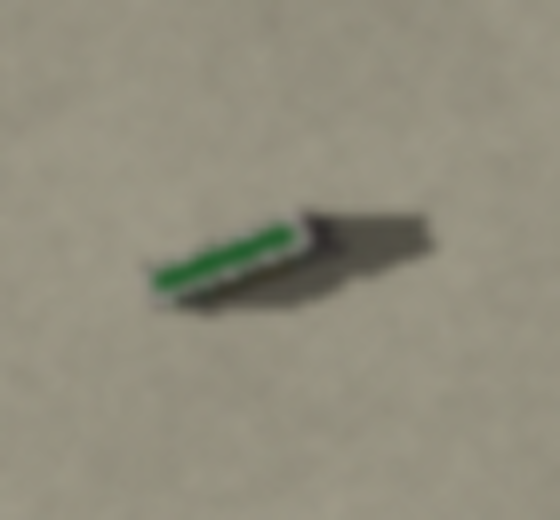

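Crop c1 (3.2x) shows the lip's ends at about (35,298) and (643,238) and the tray's corners at (495,381), (757,404), (750,577) and (478,555). Crop c2 shows the green band on top of the holder, running from about (153,285) to (293,233) at 8x.

```bash
python3 - <<'E'
from h import *
np.set_printoptions(precision=4,suppress=True)
T=bot.camera_params('top');S=bot.camera_params('side')
def tri(a,b):
    c1,d1=ray(T,[a]);c2,d2=ray(S,[b]);d1=d1[0]/np.linalg.norm(d1);d2=d2[0]/np.linalg.norm(d2)
    s=np.linalg.lstsq(np.c_[d1,-d2],c2-c1,rcond=None)[0]
    A,B=c1+s[0]*d1,c2+s[1]*d2; return (A+B)/2,np.linalg.norm(A-B)
c1=lambda x,y:(165+(x+.5)/3.2-.5,115+(y+.5)/3.2-.5)
c2=lambda x,y:(140+(x+.5)/8-.5,235+(y+.5)/8-.5)
for n,a,b,z in(('bluelab',(217.8,200.2),(260.8,157.1),.162),('yellab',c1(338,257.5),(280.8,184.5),.162),('red',(319,180),(314.5,210),.165),
  ('gtape',c1(471,68),None,.155),('holder',c2(223,259),(198.5,169.5),.05)):
    print(n,onz(T,[a],z)[0],tri(a,b) if b else '',onz(S,[b],z)[0] if b else '')
print('lip ends',onz(T,[c1(35,298),c1(643,238)],.126))
print('holder ends',onz(T,[c2(153,285),c2(293,233)],.05))
tr=onz(T,[c1(495,381),c1(757,404),c1(750,577),c1(478,555)],.02);print('tray',tr,tr.mean(0))
print('spares',onz(T,[c1(721,442),c1(721,528)],.058))
# dish tops by circles: edges of the top discs
print('stack tops',onz(T,[c1(162,107),c1(322,94),c1(474,80)],.155))
E
```

```text
bluelab [0.5626 0.0951 0.162 ] (array([0.5631, 0.0955, 0.1597]), np.float64(2.548134124385456e-05)) [0.5621 0.0926 0.162 ]
yellab [ 0.5758 -0.0398  0.162 ] (array([ 0.5751, -0.0392,  0.157 ]), np.float64(0.003472587907650003)) [ 0.5711 -0.0446  0.162 ]
red [ 0.6148 -0.1653  0.165 ] (array([ 0.6167, -0.1659,  0.1579]), np.float64(0.00016201632574454211)) [ 0.6132 -0.1724  0.165 ]
gtape [ 0.7377 -0.1487  0.155 ]  
holder [0.3963 0.2493 0.05  ] (array([0.3966, 0.2503, 0.0464]), np.float64(0.0003188413482659629)) [0.3961 0.2456 0.05  ]
lip ends [[ 0.5493  0.2132  0.126 ]
 [ 0.5996 -0.2919  0.126 ]]
holder ends [[0.3874 0.2732 0.05  ]
 [0.4053 0.2253 0.05  ]]
tray [[ 0.4923 -0.1749  0.02  ]
 [ 0.4715 -0.4086  0.02  ]
 [ 0.32   -0.3954  0.02  ]
 [ 0.3389 -0.158   0.02  ]] [ 0.4057 -0.2842  0.02  ]
spares [[ 0.435  -0.3659  0.058 ]
 [ 0.362  -0.3628  0.058 ]]
stack tops [[ 0.7046  0.1072  0.155 ]
 [ 0.7155 -0.0252  0.155 ]
 [ 0.7273 -0.1511  0.155 ]]
```

```bash
cat >> h.py <<'E'
from scipy.spatial.transform import Rotation as Ro
def plan(pos,yaw,n=1):
    s=bot.observe(); R=Ro.from_euler('xyz',s['tool_rot']); p=np.array(s['position'])
    G=Ro.from_euler('xyz',[np.pi,0,yaw]); rv=(R.inv()*G).as_rotvec()
    d=(np.array(pos)-p)/n
    print('at',p.round(4),s['tool_rot'].round(4),'q',s['qpos'].round(2),'t',s['clock'],'F',np.round(s['force'],2))
    for i in range(n):
        Ri=R*Ro.from_rotvec(rv*i/n); print((Ri.inv().apply(d)).round(4).tolist(),(rv/n/2/np.pi).round(4).tolist())
E
python3 -c "
from h import *
plan([.6148,-.1653,.28],.097,5)"
```

```text
at [0.2165 0.586  0.2308] [-3.1406e+00  1.0000e-04  2.7878e+00] q [-1.29  0.52 -0.04  1.6   0.02  1.02 -0.11] t 0.1 F [-0.62  0.37 -0.55]
[-0.1268, -0.1134, -0.0097] [-0.0, 0.0, 0.0856]
[-0.167, -0.0323, -0.0098] [-0.0, 0.0, 0.0856]
[-0.16, 0.0578, -0.0098] [-0.0, 0.0, 0.0856]
[-0.1077, 0.1316, -0.0098] [-0.0, 0.0, 0.0856]
[-0.025, 0.1682, -0.0099] [-0.0, 0.0, 0.0856]
```

{"op": "move_arm", "data": {
  "moves": [
    [[1, -0.127, -0.113, -0.01, 0, 0, 0.0856], [1, -0.127, -0.113, -0.01, 0, 0, 0.0856], [1, -0.127, -0.113, -0.01, 0, 0, 0.0856], [1, -0.127, -0.113, -0.01, 0, 0, 0.0856], [1, -0.127, -0.113, -0.01, 0, 0, 0.0856]]
  ]
}}

```text
clock: 0.6
position: [0.2984, 0.4336, 0.2417]
tool_rot: [3.141, 0.001, 2.243]
force: [-0.2, 1.3, -0.3]
grip_width: 0.0855
finger_force: 0.0
```

{"op": "move_arm", "data": {
  "moves": [
    [[1, -0.167, -0.032, -0.01, 0, 0, 0.0856], [1, -0.167, -0.032, -0.01, 0, 0, 0.0856], [1, -0.167, -0.032, -0.01, 0, 0, 0.0856], [1, -0.167, -0.032, -0.01, 0, 0, 0.0856], [1, -0.167, -0.032, -0.01, 0, 0, 0.0856]]
  ]
}}

```text
clock: 1.1
position: [0.3777, 0.2844, 0.2516]
tool_rot: [3.141, 0.0, 1.707]
force: [-0.8, -0.4, -0.2]
grip_width: 0.0851
finger_force: 0.0
```

```bash
python3 -c "
from h import *
plan([.6148,-.1653,.28],.097,3)"
```

```text
at [0.3777 0.2844 0.2516] [3.1411e+00 3.0000e-04 1.7069e+00] q [-1.01  0.26  0.29  1.97 -0.09  0.92 -0.54] t 1.1 F [-0.78 -0.4  -0.25]
[-0.1592, 0.058, -0.0094] [0.0, -0.0, 0.0854]
[-0.1072, 0.1312, -0.0094] [0.0, -0.0, 0.0854]
[-0.0251, 0.1676, -0.0094] [0.0, -0.0, 0.0854]
```

{"op": "move_arm", "data": {
  "moves": [
    [[1, -0.159, 0.058, -0.009, 0, 0, 0.0854], [1, -0.159, 0.058, -0.009, 0, 0, 0.0854], [1, -0.159, 0.058, -0.009, 0, 0, 0.0854], [1, -0.159, 0.058, -0.009, 0, 0, 0.0854], [1, -0.159, 0.058, -0.009, 0, 0, 0.0854]]
  ]
}}

```text
clock: 1.6
position: [0.4574, 0.1358, 0.2603]
tool_rot: [3.141, 0.0, 1.172]
force: [-0.7, 0.9, 0.1]
grip_width: 0.0855
finger_force: 0.0
```

{"op": "move_arm", "data": {
  "moves": [
    [[1, -0.107, 0.131, -0.009, 0, 0, 0.0854], [1, -0.107, 0.131, -0.009, 0, 0, 0.0854], [1, -0.107, 0.131, -0.009, 0, 0, 0.0854], [1, -0.107, 0.131, -0.009, 0, 0, 0.0854], [1, -0.107, 0.131, -0.009, 0, 0, 0.0854]]
  ]
}}

```text
clock: 2.1
position: [0.537, -0.0129, 0.2688]
tool_rot: [3.141, 0.001, 0.638]
force: [-1.3, 0.7, -0.8]
grip_width: 0.0855
finger_force: 0.0
```

{"op": "move_arm", "data": {
  "moves": [
    [[1, -0.025, 0.168, -0.009, 0, 0, 0.0854], [1, -0.025, 0.168, -0.009, 0, 0, 0.0854], [1, -0.025, 0.168, -0.009, 0, 0, 0.0854], [1, -0.025, 0.168, -0.009, 0, 0, 0.0854], [1, -0.025, 0.168, -0.009, 0, 0, 0.0854]]
  ]
}}

```text
clock: 2.6
position: [0.6171, -0.1623, 0.2771]
tool_rot: [3.141, 0.002, 0.102]
force: [-1.3, 0.3, -0.5]
grip_width: 0.0851
finger_force: 0.0
```

```bash
python3 -c "
from h import *
plan([.6148,-.1653,.28],.097,1)
im,p=grab('wrist','w1.png')
print(proj(p,[[.6148,-.1653,.165],[.5692*.9953+.2209*.097,.5692*.097-.2209*.9953,.126]]))"
```

```text
at [ 0.6171 -0.1623  0.2771] [3.141e+00 1.600e-03 1.022e-01] q [-0.3   0.61  0.75  1.53 -0.44  1.17 -0.93] t 2.6 F [-1.34  0.32 -0.52]
[-0.0026, 0.0028, -0.0029] [0.0001, 0.0002, 0.0008]
[[278.01105946 209.7167461 ]
 [273.75178717 225.79436646]]
```

View pics/w1.png

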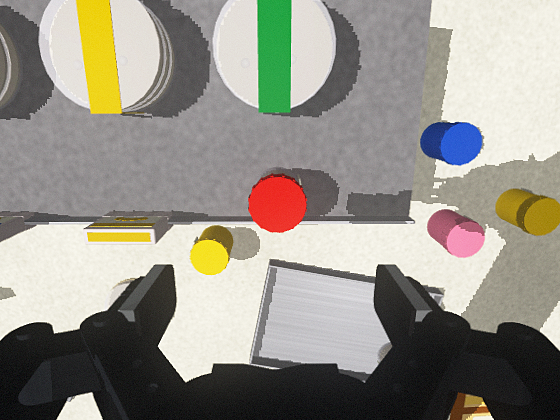

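The wrist view shows the red lid at (277,203), the lip's top edge near row 219, the green tape at (274,55), and the yellow label at (121,232). The prediction was row 210 for the lid, so I'll check it by masks.

```bash
python3 - <<'E'
from h import *
np.set_printoptions(precision=4,suppress=True)
im=cv2.cvtColor(cv2.imread('pics/w1.png'),cv2.COLOR_BGR2RGB);p=bot.camera_params('wrist')
print(-np.array(p['R']).T@np.array(p['t']),np.array(p['R']),p['vertical_fov'],p['D'])
h=cv2.cvtColor(im,cv2.COLOR_RGB2HSV)
m=cv2.inRange(h,(0,150,200),(6,255,255));c=np.argwhere(m[150:250,230:330])[:,::-1]+[230,150]
(cx,cy),r=cv2.minEnclosingCircle(c.astype(np.float32));print('lid',cx,cy,r)
X=onz(p,[(cx,cy),(cx+r,cy),(cx-r,cy),(cx,cy-r),(cx,cy+r)],.165);print(X[0],'dia',np.linalg.norm(X[1]-X[2]),np.linalg.norm(X[3]-X[4]))
print('lip', onz(p,[(50,219),(200,219),(350,220),(410,221)],.126))
for x in(30,60,180,200,330,350,380,400): print(x,im[210:230,x].mean(1).round().astype(int))
E
```

```text
[ 0.6871 -0.1529  0.4186] [[ 0.1067 -0.9943  0.0003]
 [-0.9551 -0.1024  0.2779]
 [-0.2763 -0.0299 -0.9606]] 63.87758134891534 [-0.0284  0.      0.      0.      0.    ]
lid 276.9137878417969 203.5 29.43234634399414
[ 0.6193 -0.1621  0.165 ] dia 0.04590633437565787 0.047569031830960944
lip [[ 0.5719  0.0433  0.126 ]
 [ 0.5868 -0.0953  0.126 ]
 [ 0.6005 -0.2316  0.126 ]
 [ 0.6054 -0.2867  0.126 ]]
30 [151 139 104  95  97  99  97  80  74  76  72  58 134 129 126  91  90  94
 196 252]
60 [144 146 148 143 160  82  75  79  83  83  81  68 245 210 219 242 240 241
 239 239]
180 [157  98  87  95  93  91  84  81  84  85  86  91 123 126 164 250 240 235
 235 233]
200 [149 150 154  91  90  94  82  80  86  86  82 127 217 217 221 242 236 236
 237 239]
330 [ 85  77 159 158 153 153  99  89  88  88  76 211 218 222 238 238 234 231
 232 234]
350 [ 98  93  93  86 157 164  95  89 100  92  81 120 118 224 240 238 235 237
 238 238]
380 [ 93 100  95  97  99  97  91  85  87  91  84 126 139 125 249 244 239 238
 242 240]
400 [ 94 101 104  98  97 109  89  84  92  89  76 133 133 125 250 241 236 236
 232 233]
```

{"op": "move_arm", "data": {
  "moves": [
    [[1, 0.001, 0.001, 0.04, 0, 0, 0.0008], [1, 0.001, 0.001, 0.08, 0, 0, 0.0008], [1, 0.001, 0.001, 0.12, 0, 0, 0.0008], [1, 0.001, 0.001, 0.14, 0, 0, 0.0008], [1, 0.001, 0.001, 0.15, 0, 0, 0.0008]]
  ]
}}

```text
clock: 3.15
position: [0.6166, -0.1595, 0.1261]
tool_rot: [-3.139, 0.003, 0.103]
force: [0.3, -0.9, 0.4]
grip_width: 0.0853
finger_force: 0.0
```

{"op": "move_arm", "data": {
  "moves": [
    [[0.7, 0, 0, 0, 0, 0, 0], [0.55, 0, 0, 0, 0, 0, 0], [0.4, 0, 0, 0, 0, 0, 0], [0.4, 0, 0, 0, 0, 0, 0], [0.3, 0, 0, 0, 0, 0, 0]]
  ],
  "force": 30
}}

```text
clock: 3.65
position: [0.618, -0.1626, 0.1298]
tool_rot: [-3.141, -0.002, 0.098]
force: [-1.5, 2.3, 6.2]
grip_width: 0.045
finger_force: 30.1
```

{"op": "move_arm", "data": {
  "moves": [
    [[0.3, 0, 0, 0, 0, 0, 0], [0.3, 0, 0, 0, 0, 0, 0], [0.3, 0, 0, 0, 0, 0, 0], [0.3, 0, 0, 0, 0, 0, 0], [0.3, 0, 0, 0, 0, 0, 0]]
  ]
}}

```text
clock: 4.15
position: [0.618, -0.1625, 0.1298]
tool_rot: [-3.141, -0.002, 0.098]
force: [-1.5, 2.3, 5.4]
grip_width: 0.0453
finger_force: 30.1
```

{"op": "move_arm", "data": {
  "moves": [
    [[0.3, 0, 0, -0.02, 0, 0, 0], [0.3, 0, 0, -0.05, 0, 0, 0], [0.3, 0, 0, -0.08, 0, 0, 0], [0.3, 0, 0, -0.1, 0, 0, 0], [0.3, 0, 0, -0.11, 0, 0, 0]]
  ]
}}

```text
clock: 4.65
position: [0.6179, -0.163, 0.241]
tool_rot: [3.141, -0.003, 0.098]
force: [0.1, -0.7, -0.6]
grip_width: 0.0453
finger_force: 31.0
```

{"op": "move_arm", "data": {
  "moves": [
    [[0.3, -0.02, 0.005, 0, 0, 0, 0], [0.3, -0.05, 0.015, 0, 0, 0, 0], [0.3, -0.085, 0.025, 0, 0, 0, 0], [0.3, -0.115, 0.03, 0, 0, 0, 0], [0.3, -0.135, 0.035, 0, 0, 0, 0]]
  ]
}}

```text
clock: 5.15
position: [0.4842, -0.2112, 0.2384]
tool_rot: [-3.141, 0.0, 0.096]
force: [-0.1, -1.0, -0.2]
grip_width: 0.045
finger_force: 31.0
```

{"op": "move_arm", "data": {
  "moves": [
    [[0.3, -0.02, 0.005, 0, 0, 0, 0], [0.3, -0.045, 0.01, 0, 0, 0, 0], [0.3, -0.065, 0.015, 0, 0, 0, 0], [0.3, -0.078, 0.02, 0, 0, 0, 0], [0.3, -0.079, 0.02, 0, 0, 0, 0]]
  ]
}}

```text
clock: 5.65
position: [0.4086, -0.2391, 0.2385]
tool_rot: [-3.141, -0.0, 0.096]
force: [-0.1, 0.5, 0.9]
grip_width: 0.0453
finger_force: 31.0
```

```bash
python3 -c "
from h import *
plan([.41,-.239,.0228],.097,1)
grab('side','s1.png')"
```

```text
at [ 0.4086 -0.2391  0.2385] [-3.1414e+00 -5.0000e-04  9.5900e-02] q [-0.23  0.37  0.82  2.01 -0.34  0.91 -0.71] t 5.65 F [-0.07  0.48  0.89]
[0.0013, 0.0001, 0.2157] [-0.0, -0.0001, -0.0002]
```

View pics/s1.png

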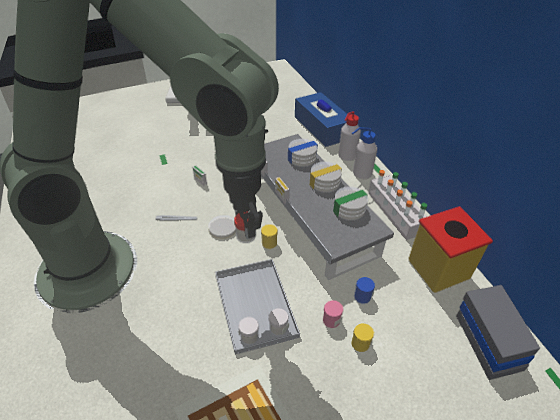

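The pot is in the fingers at about (245,222) and upright, and the shelf is undisturbed. I'll lower it onto the tray.

{"op": "move_arm", "data": {
  "moves": [
    [[0.3, 0.001, 0, 0.03, 0, 0, 0], [0.3, 0.001, 0, 0.075, 0, 0, 0], [0.3, 0.001, 0, 0.12, 0, 0, 0], [0.3, 0.001, 0, 0.16, 0, 0, 0], [0.3, 0.001, 0, 0.19, 0, 0, 0]]
  ]
}}

```text
clock: 6.2
position: [0.4108, -0.2376, 0.0456]
tool_rot: [-3.141, 0.002, 0.098]
force: [0.2, -0.0, -1.0]
grip_width: 0.0453
finger_force: 31.0
```

{"op": "move_arm", "data": {
  "moves": [
    [[0.3, 0, 0, 0.008, 0, 0, 0], [0.3, 0, 0, 0.014, 0, 0, 0], [0.3, 0, 0, 0.018, 0, 0, 0], [0.3, 0, 0, 0.021, 0, 0, 0], [0.3, 0, 0, 0.023, 0, 0, 0]]
  ]
}}

```text
clock: 6.7
position: [0.4112, -0.2384, 0.0259]
tool_rot: [3.141, -0.001, 0.098]
force: [-0.0, 0.8, -1.8]
grip_width: 0.0454
finger_force: 31.1
```

```bash
python3 -c "
from h import *
plan([.41,-.239,.0228],.097,1)"
```

```text
at [ 0.4112 -0.2384  0.0259] [ 3.1411e+00 -1.3000e-03  9.7600e-02] q [ 0.07  0.71  0.44  2.14 -0.71  0.44 -0.39] t 6.7 F [-0.01  0.8  -1.76]
[-0.0013, 0.0005, 0.0031] [0.0001, -0.0002, 0.0001]
```

{"op": "move_arm", "data": {
  "moves": [
    [[0.3, 0, 0, 0.001, 0, 0, 0], [0.3, 0, 0, 0.002, 0, 0, 0], [0.3, 0, 0, 0.003, 0, 0, 0], [0.3, 0, 0, 0.004, 0, 0, 0], [0.3, 0, 0, 0.004, 0, 0, 0]]
  ]
}}

```text
clock: 7.2
position: [0.4109, -0.2384, 0.0224]
tool_rot: [-3.141, -0.002, 0.097]
force: [-5.4, 5.7, 32.5]
grip_width: 0.0455
finger_force: 34.6
```

{"op": "move_arm", "data": {
  "moves": [
    [[0.3, 0, 0, -0.002, 0, 0, 0], [0.5, 0, 0, -0.002, 0, 0, 0], [0.6, 0, 0, -0.002, 0, 0, 0], [0.75, 0, 0, -0.002, 0, 0, 0], [0.9, 0, 0, -0.002, 0, 0, 0]]
  ]
}}

```text
clock: 7.7
position: [0.4105, -0.2383, 0.0232]
tool_rot: [3.142, 0.0, 0.097]
force: [0.0, -0.3, -0.4]
grip_width: 0.0763
finger_force: 0.0
```

{"op": "move_arm", "data": {
  "moves": [
    [[0.95, 0, 0, 0, 0, 0, 0], [0.95, 0, 0, 0, 0, 0, 0], [0.95, 0, 0, -0.03, 0, 0, 0], [0.95, 0, 0, -0.06, 0, 0, 0], [0.95, 0, 0, -0.1, 0, 0, 0]]
  ]
}}

```text
clock: 8.2
position: [0.4098, -0.2381, 0.1237]
tool_rot: [-3.141, 0.002, 0.097]
force: [0.9, -0.4, 0.1]
grip_width: 0.081
finger_force: 0.0
```

{"op": "move_arm", "data": {
  "moves": [
    [[0.9, 0, 0, -0.03, 0, 0, 0], [0.9, 0, 0, -0.07, 0, 0, 0], [0.9, 0, 0, -0.1, 0, 0, 0], [0.9, 0, 0, -0.12, 0, 0, 0], [0.9, 0, 0, -0.12, 0, 0, 0]]
  ]
}}

```text
clock: 8.7
position: [0.4115, -0.2387, 0.2454]
tool_rot: [3.141, -0.004, 0.098]
force: [0.3, -0.0, 0.3]
grip_width: 0.0771
finger_force: 0.0
```

```bash
python3 - <<'E'
from h import *
np.set_printoptions(precision=4,suppress=True)
im,p=grab('wrist','w2.png')
h=cv2.cvtColor(im,cv2.COLOR_RGB2HSV);m=cv2.inRange(h,(0,150,120),(6,255,255))
n,l,s,c=cv2.connectedComponentsWithStats(m);i=1+s[1:,4].argmax();print(s[i],c[i],onz(p,[c[i]],.058))
plan([.396,.249,.20],.097,1)
E
```

```text
[ 252  165   46   45 1565] [274.039  187.1112] [[ 0.4115 -0.2384  0.058 ]]
at [ 0.4111 -0.2382  0.244 ] [ 3.1414 -0.002   0.0978] q [-0.25  0.37  0.85  2.   -0.35  0.92 -0.7 ] t 8.75 F [ 0.01 -0.37  0.03]
[0.0325, -0.4864, 0.044] [0.0, -0.0003, 0.0001]
```

View pics/w2.png

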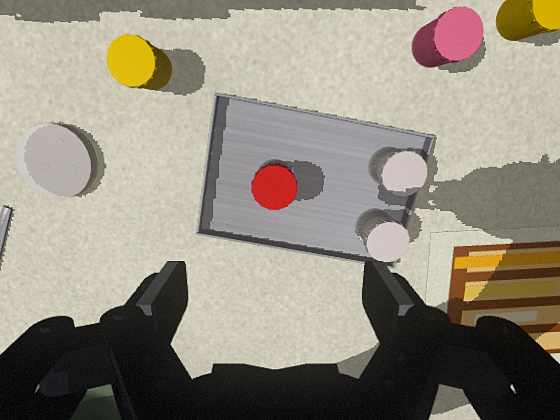

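The wrist view shows the red pot upright on the tray at (274,187), let go, with the white pots in place. It measures (.4115,-.2384), which matches the release pose, so the wrist calibration is good. The holder is next.

```bash
python3 - <<'E'
from h import *
s=bot.observe();y0=s['tool_rot'][2];p=np.array(s['position']);W=[[.45,-.07,.235],[.45,.1,.225],[.398,.245,.215]];dy=(1.928-y0)/3
for i,w in enumerate(W):
    R=Ro.from_euler('xyz',[np.pi,0,y0+dy*i]);print(R.inv().apply(np.array(w)-p).round(3),-dy/6.2832);p=np.array(w)
E
```

```text
[ 0.055 -0.164  0.009] -0.09709311642201209
[ 0.111 -0.129  0.01 ] -0.09709311642201209
[ 0.127 -0.087  0.01 ] -0.09709311642201209
```

{"op": "move_arm", "data": {
  "moves": [
    [[0.9, 0.055, -0.164, 0.009, 0, 0, -0.097], [0.9, 0.055, -0.164, 0.009, 0, 0, -0.097], [0.9, 0.055, -0.164, 0.009, 0, 0, -0.097], [0.9, 0.055, -0.164, 0.009, 0, 0, -0.097], [0.9, 0.055, -0.164, 0.009, 0, 0, -0.097]]
  ]
}}

```text
clock: 9.25
position: [0.4495, -0.0663, 0.2332]
tool_rot: [-3.14, 0.001, 0.717]
force: [0.8, -0.2, -0.3]
grip_width: 0.077
finger_force: 0.0
```

{"op": "move_arm", "data": {
  "moves": [
    [[0.8, 0.111, -0.129, 0.01, 0, 0, -0.097], [0.8, 0.111, -0.129, 0.01, 0, 0, -0.097], [0.8, 0.111, -0.129, 0.01, 0, 0, -0.097], [0.8, 0.111, -0.129, 0.01, 0, 0, -0.097], [0.8, 0.111, -0.129, 0.01, 0, 0, -0.097]]
  ]
}}

```text
clock: 9.75
position: [0.4495, 0.1027, 0.2233]
tool_rot: [-3.14, 0.0, 1.324]
force: [-0.2, -1.2, -0.3]
grip_width: 0.0682
finger_force: 0.0
```

{"op": "move_arm", "data": {
  "moves": [
    [[0.7, 0.127, -0.087, 0.01, 0, 0, -0.097], [0.7, 0.127, -0.087, 0.01, 0, 0, -0.097], [0.7, 0.127, -0.087, 0.01, 0, 0, -0.097], [0.7, 0.127, -0.087, 0.01, 0, 0, -0.097], [0.7, 0.127, -0.087, 0.01, 0, 0, -0.097]]
  ]
}}

```text
clock: 10.25
position: [0.3975, 0.2449, 0.2136]
tool_rot: [-3.14, 0.0, 1.928]
force: [0.5, 0.0, -0.1]
grip_width: 0.0597
finger_force: 0.0
```

```bash
python3 - <<'E'
from h import *
np.set_printoptions(precision=4,suppress=True)
im,p=grab('wrist','w3.png')
h=cv2.cvtColor(im,cv2.COLOR_RGB2HSV);m=cv2.inRange(h,(40,100,40),(85,255,255))
n,l,s,c=cv2.connectedComponentsWithStats(m)
for i in range(1,n):
    if s[i][4]<60: continue
    q=np.argwhere(l==i)[:,::-1].astype(np.float32); r=cv2.minAreaRect(q);b=onz(p,cv2.boxPoints(r),.05)
    print(s[i],r,b.tolist(),b.mean(0),np.linalg.norm(b-np.roll(b,1,0),axis=1))
plan([.396,.249,.02],1.928,1)
E
```

```text
[224   0  20   8  86] ((233.5, 3.5), (7.0, 19.0), 90.0) [[0.3041154459232674, 0.37904169548685956, 0.04999999999999999], [0.31852325740587045, 0.38434884708318257, 0.050000000000000044], [0.3202039019919677, 0.3795185302040257, 0.04999999999999999], [0.3057318491311906, 0.3741852014440681, 0.04999999999999999]] [0.3121 0.3793 0.05  ] [0.0051 0.0154 0.0051 0.0154]
[272 158   9  55 447] ((276.0, 185.0), (54.0, 8.0), 90.0) [[0.3848400310557522, 0.2729422168418333, 0.04999999999999999], [0.39161103093242133, 0.2754722159515307, 0.04999999999999999], [0.4096201207178288, 0.22787740853115146, 0.04999999999999999], [0.4025398947536155, 0.22523024958997517, 0.04999999999999999]] [0.3972 0.2504 0.05  ] [0.0509 0.0072 0.0509 0.0076]
at [0.3981 0.2438 0.2138] [-3.1405  0.0006  1.9211] q [-0.9   0.3   0.28  2.03 -0.11  0.82 -0.21] t 10.3 F [-0.16 -0.44 -0.31]
[0.0057, 0.0, 0.1938] [-0.0002, 0.0001, -0.0011]
```

View pics/w3.png

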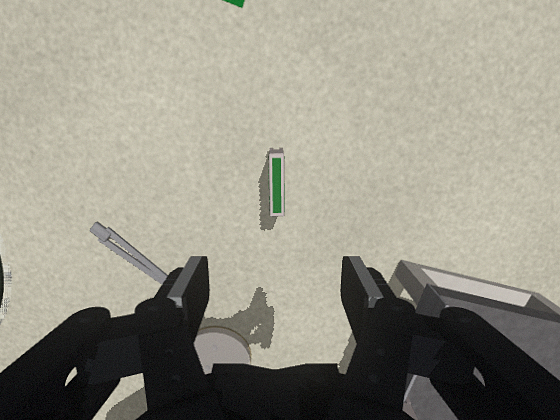

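The wrist view shows the holder as a vertical bar at (276,185), with its top centre at (.3972,.2504) and yaw .358. Top view agrees within 1 mm. I'll descend and grip.

{"op": "move_arm", "data": {
  "moves": [
    [[0.6, 0.0065, 0.0014, 0.04, 0, 0, -0.0011], [0.6, 0.0065, 0.0014, 0.085, 0, 0, -0.0011], [0.6, 0.0065, 0.0014, 0.13, 0, 0, -0.0011], [0.6, 0.0065, 0.0014, 0.17, 0, 0, -0.0011], [0.6, 0.0065, 0.0014, 0.185, 0, 0, -0.0011]]
  ]
}}

```text
clock: 10.8
position: [0.3966, 0.2484, 0.0261]
tool_rot: [-3.138, 0.003, 1.923]
force: [-0.1, 0.2, 0.6]
grip_width: 0.0513
finger_force: 0.0
```

{"op": "move_arm", "data": {
  "moves": [
    [[0.5, 0, 0, 0.008, 0, 0, 0], [0.4, 0, 0, 0.011, 0, 0, 0], [0.3, 0, 0, 0.011, 0, 0, 0], [0.2, 0, 0, 0.011, 0, 0, 0], [0.1, 0, 0, 0.011, 0, 0, 0]]
  ],
  "force": 60
}}

```text
clock: 11.3
position: [0.3975, 0.252, 0.0193]
tool_rot: [3.14, -0.0, 1.932]
force: [-0.6, -1.2, 5.9]
grip_width: 0.013
finger_force: 58.3
```

{"op": "move_arm", "data": {
  "moves": [
    [[0, 0, 0, 0, 0, 0, 0], [0, 0, 0, 0, 0, 0, 0], [0, 0, 0, 0, 0, 0, 0], [0, 0, 0, 0, 0, 0, 0], [0, 0, 0, 0, 0, 0, 0]]
  ]
}}

```text
clock: 11.8
position: [0.3975, 0.252, 0.0193]
tool_rot: [3.14, -0.0, 1.932]
force: [0.4, -1.6, 7.6]
grip_width: 0.0132
finger_force: 58.3
```

```bash
python3 -c "
from h import *
plan([.396,.249,.02],1.928,1); print(bot.observe()['grip_width'])"
```

```text
at [0.3975 0.252  0.0193] [ 3.1399e+00 -3.0000e-04  1.9320e+00] q [-0.79  0.66  0.14  2.14 -0.24  0.35 -0.1 ] t 11.8 F [ 0.41 -1.57  7.55]
[-0.0023, -0.0024, -0.0007] [0.0003, -0.0001, 0.0006]
0.013212706369869268
```

{"op": "move_arm", "data": {
  "moves": [
    [[0, 0, 0, -0.03, 0, 0, 0], [0, 0, 0, -0.075, 0, 0, 0], [0, 0, 0, -0.12, 0, 0, 0], [0, 0, 0, -0.165, 0, 0, 0], [0, 0, 0, -0.2, 0, 0, 0]]
  ]
}}

```text
clock: 12.3
position: [0.3971, 0.2518, 0.2217]
tool_rot: [3.139, -0.001, 1.932]
force: [0.2, 0.8, -0.6]
grip_width: 0.0134
finger_force: 58.6
```

```bash
python3 - <<'E'
from h import *
np.set_printoptions(precision=4,suppress=True)
p=dict(bot.camera_params('wrist'));R=np.array([[0.1067,-0.9943,0.0003],[-0.9551,-0.1024,0.2779],[-0.2763,-0.0299,-0.9606]]);U,_,V=np.linalg.svd(R);R=U@V
p['R']=R;p['t']=-R@[.6871,-.1529,.4186]
im=cv2.cvtColor(cv2.imread('pics/w1.png'),cv2.COLOR_BGR2RGB);h=cv2.cvtColor(im,cv2.COLOR_RGB2HSV)
L=np.array([[.9953,.097],[-.097,.9953]])
f=lambda uv,z:(lambda X:np.c_[X[:,:2],X[:,:2]@L.T])(onz(p,uv,z))
print('lip x',f([(200,222),(330,222.),(380,222.5),(400,222.5)],.126))
m=cv2.inRange(h,(40,100,60),(85,255,255))
for r in(20,60,90):
    x=np.where(m[r,200:340])[0]+200; print('tape',r,x.min(),x.max(),f([((x.min()+x.max())/2,r)],.155))
# disc outline of green stack: white cols at rows
for r in(50,60):
    x=np.where((h[r,190:345,2]>190))[0]+190; print(r,x.min(),x.max(),f([(x.min(),r),(x.max(),r)],.155)[:,3])
m=cv2.inRange(h,(20,120,120),(35,255,255));ys,xs=np.where(m[225:245,80:160]);print('yel',xs.mean()+80,ys.mean()+225,f([(xs.mean()+80,ys.mean()+225)],.162))
plan([.6,-.16,.23],1.668,3)
E
```

```text
lip x [[ 0.584  -0.0954  0.572  -0.1516]
 [ 0.5966 -0.2136  0.5731 -0.2705]
 [ 0.601  -0.2594  0.5731 -0.3165]
 [ 0.603  -0.2778  0.5732 -0.335 ]]
tape 20 258 290 [[ 0.7498 -0.1458  0.7322 -0.2178]]
tape 60 258 290 [[ 0.7236 -0.1486  0.7058 -0.2181]]
tape 90 259 290 [[ 0.7031 -0.1512  0.6851 -0.2187]]
50 213 334 [-0.174  -0.2613]
60 215 333 [-0.1753 -0.2609]
yel 118.3419773095624 236.00486223662884 [[ 0.5774 -0.0364  0.5712 -0.0922]]
at [0.3971 0.2518 0.2217] [ 3.139  -0.0013  1.9319] q [-0.93  0.3   0.3   2.02 -0.12  0.84 -0.21] t 12.3 F [ 0.21  0.77 -0.61]
[-0.1523, 0.0148, -0.0029] [0.0001, -0.0001, 0.014]
[-0.1504, 0.0281, -0.0029] [0.0001, -0.0001, 0.014]
[-0.1474, 0.0412, -0.0028] [0.0001, -0.0001, 0.014]
```

```bash
python3 -c "
from h import *
plan([.5906,-.161,.215],1.668,3)"
```

```text
at [0.3971 0.2518 0.2217] [ 3.1390e+00 -1.3000e-03  1.9319e+00] q [-0.93  0.3   0.3   2.02 -0.12  0.84 -0.21] t 12.3 F [ 0.21  0.77 -0.61]
[-0.1515, 0.0117, 0.0021] [0.0001, -0.0001, 0.014]
[-0.1499, 0.025, 0.0021] [0.0001, -0.0001, 0.014]
[-0.1471, 0.0381, 0.0022] [0.0001, -0.0001, 0.014]
```

{"op": "move_arm", "data": {
  "moves": [
    [[0, -0.03, 0.002, 0.002, 0, 0, 0.004], [0, -0.065, 0.005, 0.002, 0, 0, 0.007], [0, -0.1, 0.008, 0.002, 0, 0, 0.01], [0, -0.13, 0.01, 0.002, 0, 0, 0.013], [0, -0.1515, 0.0117, 0.002, 0, 0, 0.014]]
  ]
}}

```text
clock: 12.8
position: [0.462, 0.1124, 0.2172]
tool_rot: [3.14, -0.0, 1.842]
force: [0.2, 0.7, -0.4]
grip_width: 0.0132
finger_force: 58.7
```

{"op": "move_arm", "data": {
  "moves": [
    [[0, -0.03, 0.005, 0.002, 0, 0, 0.004], [0, -0.065, 0.011, 0.002, 0, 0, 0.007], [0, -0.1, 0.017, 0.002, 0, 0, 0.01], [0, -0.13, 0.022, 0.002, 0, 0, 0.013], [0, -0.15, 0.025, 0.002, 0, 0, 0.014]]
  ]
}}

```text
clock: 13.3
position: [0.5267, -0.0255, 0.2151]
tool_rot: [3.14, 0.0, 1.754]
force: [0.2, 1.4, -0.4]
grip_width: 0.0131
finger_force: 58.5
```

{"op": "move_arm", "data": {
  "moves": [
    [[0, -0.03, 0.008, 0.002, 0, 0, 0.004], [0, -0.065, 0.017, 0.002, 0, 0, 0.007], [0, -0.1, 0.026, 0.002, 0, 0, 0.01], [0, -0.13, 0.034, 0.002, 0, 0, 0.013], [0, -0.147, 0.038, 0.002, 0, 0, 0.014]]
  ]
}}

```text
clock: 13.8
position: [0.591, -0.1633, 0.213]
tool_rot: [3.141, 0.001, 1.666]
force: [-0.1, 0.4, -0.9]
grip_width: 0.0131
finger_force: 58.5
```

```bash
python3 -c "
from h import *
plan([.5906,-.161,.168],1.668,1)"
```

```text
at [ 0.591  -0.1633  0.213 ] [3.1406e+00 9.0000e-04 1.6659e+00] q [-0.12  0.56  0.43  1.67 -0.27  0.97  0.51] t 13.8 F [-0.09  0.39 -0.89]
[0.0023, -0.0002, 0.045] [0.0002, 0.0001, -0.0003]
```

{"op": "move_arm", "data": {
  "moves": [
    [[0, 0.001, 0, 0.015, 0, 0, 0], [0, 0.002, 0, 0.03, 0, 0, 0], [0, 0.002, 0, 0.04, 0, 0, 0], [0, 0.002, 0, 0.045, 0, 0, 0], [0, 0.002, 0, 0.045, 0, 0, 0]]
  ]
}}

```text
clock: 14.3
position: [0.5903, -0.1585, 0.1672]
tool_rot: [-3.141, -0.0, 1.669]
force: [0.3, 0.5, 0.6]
grip_width: 0.0132
finger_force: 58.5
```

```bash
python3 - <<'E'
from h import *
plan([.5906,-.161,.168],1.668,1)
im,p=grab('wrist','w4.png')
print(proj(p,[[.5906,-.1625,.126],[.5906-.0097,-.1625+.0995,.126],[.5906,-.1625,.162]]))
a=cv2.resize(im[60:330,150:430],None,fx=2.2,fy=2.2,interpolation=cv2.INTER_CUBIC)
cv2.imwrite('pics/c4.png',cv2.cvtColor(a,cv2.COLOR_RGB2BGR))
E
```

```text
at [ 0.5903 -0.1585  0.1672] [-3.1412e+00 -2.0000e-04  1.6691e+00] q [-0.11  0.61  0.41  1.71 -0.3   0.88  0.52] t 14.3 F [0.34 0.46 0.62]
[-0.0025, 0.0001, -0.0008] [-0.0001, -0.0, 0.0002]
[[273.70066779 245.28322196]
 [273.87858044  60.01609517]
 [273.47739761 273.64047272]]
```

View pics/c4.png

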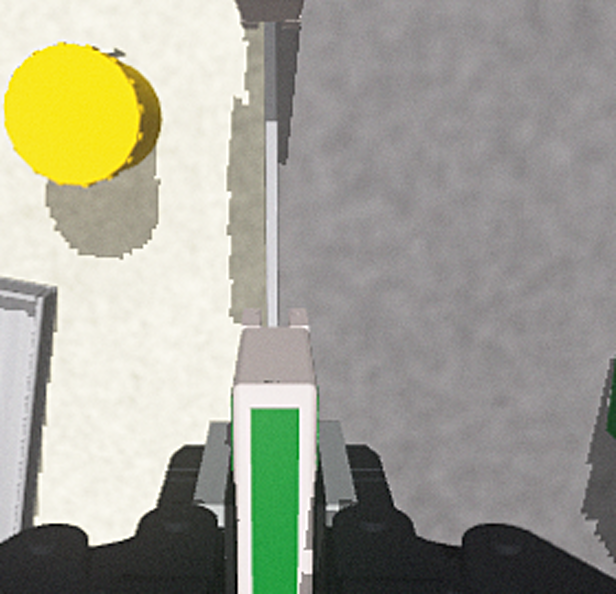

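The crop shows the lip's top edge at column 272 and the slot between the legs at columns 259 to 289, centred on about 274. That is within about 0.5 mm and square, so I can push down.

{"op": "move_arm", "data": {
  "moves": [
    [[0, -0.002, -0.0003, 0.008, 0, 0, 0], [0, -0.002, -0.0003, 0.016, 0, 0, 0], [0, -0.002, -0.0003, 0.021, 0, 0, 0], [0, -0.002, -0.0003, 0.025, 0, 0, 0], [0, -0.002, -0.0003, 0.028, 0, 0, 0]]
  ]
}}

```text
clock: 14.85
position: [0.5902, -0.1608, 0.1388]
tool_rot: [-3.141, -0.0, 1.669]
force: [-0.7, 0.6, -1.0]
grip_width: 0.0134
finger_force: 58.5
```

{"op": "move_arm", "data": {
  "moves": [
    [[0, 0, 0, 0.002, 0, 0, 0], [0, 0, 0, 0.003, 0, 0, 0], [0, 0, 0, 0.004, 0, 0, 0], [0, 0, 0, 0.005, 0, 0, 0], [0, 0, 0, 0.006, 0, 0, 0]]
  ]
}}

```text
clock: 15.35
position: [0.5904, -0.1609, 0.1334]
tool_rot: [3.141, 0.0, 1.669]
force: [-0.0, 1.3, -0.1]
grip_width: 0.013
finger_force: 58.5
```

{"op": "move_arm", "data": {
  "moves": [
    [[0, 0, 0, 0.001, 0, 0, 0], [0, 0, 0, 0.0015, 0, 0, 0], [0, 0, 0, 0.002, 0, 0, 0], [0, 0, 0, 0.0025, 0, 0, 0], [0, 0, 0, 0.0025, 0, 0, 0]]
  ]
}}

```text
clock: 15.85
position: [0.5903, -0.1609, 0.1314]
tool_rot: [3.141, -0.0, 1.669]
force: [-4.2, 1.1, 8.5]
grip_width: 0.0131
finger_force: 60.2
```

{"op": "move_arm", "data": {
  "moves": [
    [[0, 0, 0, 0, 0, 0, 0], [0, 0, 0, 0.0005, 0, 0, 0], [0, 0, 0, 0.001, 0, 0, 0], [0, 0, 0, 0.001, 0, 0, 0], [0, 0, 0, 0.001, 0, 0, 0]]
  ],
  "force": 90
}}

```text
clock: 16.35
position: [0.5904, -0.1609, 0.1313]
tool_rot: [3.141, -0.0, 1.669]
force: [-8.6, 3.6, 25.4]
grip_width: 0.0129
finger_force: 90.0
```

{"op": "move_arm", "data": {
  "moves": [
    [[0, 0, 0, 0, 0, 0, 0], [0, 0, 0, 0, 0, 0, 0], [0, 0, 0, 0, 0, 0, 0], [0, 0, 0, 0, 0, 0, 0], [0, 0, 0, 0, 0, 0, 0]]
  ]
}}

```text
clock: 16.85
position: [0.5904, -0.1609, 0.1313]
tool_rot: [3.141, -0.0, 1.669]
force: [-8.5, 3.8, 25.6]
grip_width: 0.0126
finger_force: 90.0
```

```bash
python3 - <<'E'
from h import *
plan([.5906,-.161,.1313],1.668,1)
im,p=grab('wrist','w5.png');grab('side','s5.png')
plan([.5906,-.161,.1313],1.668,1)
a=cv2.resize(im[60:330,150:430],None,fx=2.2,fy=2.2,interpolation=cv2.INTER_CUBIC)
cv2.imwrite('pics/c5.png',cv2.cvtColor(a,cv2.COLOR_RGB2BGR))
E
```

```text
at [ 0.5904 -0.1609  0.1313] [ 3.1407e+00 -4.0000e-04  1.6686e+00] q [-0.09  0.66  0.39  1.74 -0.32  0.81  0.55] t 16.85 F [-8.52  3.77 25.61]
[-0.0001, 0.0002, 0.0] [0.0001, -0.0001, 0.0001]
at [ 0.5904 -0.1609  0.1313] [ 3.1407e+00 -4.0000e-04  1.6685e+00] q [-0.09  0.66  0.39  1.74 -0.32  0.81  0.55] t 16.95 F [-8.61  3.05 25.18]
[-0.0001, 0.0002, 0.0] [0.0001, -0.0001, 0.0001]
```

View pics/c5.png

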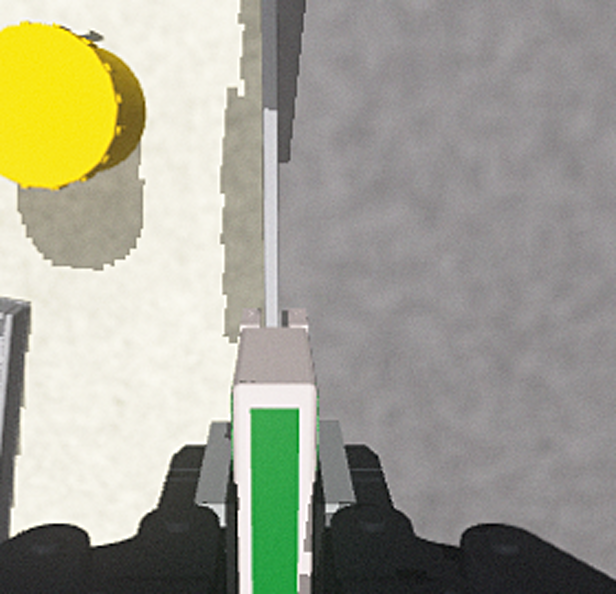

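The crop shows the lip running into the slot between the two legs, with the holder square and unmoved in the grip. TCP height is 131.3 mm, as predicted for home, and the press is a steady 25 N.

```bash
python3 -c "
from workcell import bot
print(bot.job_done())"
```

```text
the job is handed in; nothing more can be done
None
```

The red-lidded pot stands upright on the tray, and the green-banded holder is fully down over the lip in front of the green stack, still gripped and pressed with about 25 N; the job was handed in at about 17 s with no verdict shown.

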